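# Sort two valve balls, then swing the ball dish round to the funnel

## Task

Sort the two balls by colour: the blue one into the middle of the blue dish, the yellow one into the yellow cup. Then take the dish by its black upright grip, lift it straight off its cork mat until the whole dish is higher than the funnel's mouth, and only then turn it a quarter turn to the left (anticlockwise from above), level and above its mat, so that its pouring lip points at the funnel and the ball stays in the middle. Finish holding it there, still and unsupported by anything else, and do not disturb the other things on the saw table.

Things in the scene. Friction and masses are not known exactly. Their poses are not given: they have to be found in the camera images.
- ball_blue: blue hard plastic ball, 36 mm diameter, about 24 g, loose; origin at its centre. Starts on either post of the rack (its axes roll with it)
- ball_yellow: yellow hard plastic ball, 36 mm diameter, about 24 g, loose; origin at its centre. Starts on the other post of the rack
- rack: fixed ball rack: wooden foot 140 x 44 x 8 mm, long along its x, with two steel ring posts (22 mm outer diameter, tops 30 mm above the table) at x = -45 and +45 mm; a ball sits on a post with its centre 46 mm above the table. Origin: centre of the underside
- dish: loose round blue dish, 122 mm diameter, about 140 g, on the cork mat. Its top is a shallow cone (9 degrees), 6 mm above the underside at the middle, 15 mm at 58 mm radius, in a rim 23 mm high; foot 84 mm wide. A ball in the middle has its centre 24 mm above the underside. Origin: centre of the underside; x to the pouring lip (trough with white stripe, reaches 84 mm out), -x to the grip
- dish_grip (a point): point on the dish's upright black rubber grip, at x = -82 mm, 48 mm above the dish's underside. The grip is a fin 36 mm long (along the dish's x), 12 mm thick (along the dish's y), rising from 18 to 66 mm above the underside; pinch it across its thickness from above. The fin's axes are the dish's
- mat: fixed round cork mat under the dish, 130 mm diameter, 4 mm thick; origin at the centre of its underside. The dish starts centred on it, its lip within 0.1 rad of the mat's x; the funnel stands on the mat's +y side
- funnel: fixed aluminium receiving funnel on a wooden block 76 x 76 x 14 mm: mouth 68 mm diameter, its rim 80 mm above the table, 180 to 200 mm from the middle of the mat. Origin: centre of the block's underside, below the middle of the mouth
- cup: loose yellow plastic open cup, about 300 g, 100 mm diameter at the mouth, 38 mm high, wall 4 mm, inner floor 5 mm above the table; origin at the centre of the underside
- offcut_3: bystander: small wood offcut block 45 x 50 x 40 mm, loose; origin at the centre of the underside
- masking_tape: bystander: yellow roll of masking tape lying flat, 96 mm diameter, 24 mm high, loose; origin at the centre of the underside
- sanding_block: bystander: cork sanding block 65 x 100 x 30 mm, loose; origin at the centre of the underside
- tape_measure: bystander: yellow tape measure 35 x 90 x 63 mm, loose; origin at the centre of the underside

How it is judged:
By the outcome, as a careful person would: the job done as asked, in the order asked, and still so for the second after the job is handed in, while the arm keeps its last pose, push and grip.
It also fails if it takes over 72 s, if anything falls off the work surface, if the arm or the gripper's body presses on something with over 40 N, if the wrist force passes 120 N, or if a joint passes its speed limit or range.

## Robot

A 6-joint arm with a two-finger parallel gripper is mounted at the origin on the work surface; the furniture and walls round the work are solid. World frame = base frame: x ahead of the robot, y to its left, z up, the work surface at z = 0. Lengths are in mm, angles in degrees, forces in N, time in s.
With the tool pointing down it reaches from about 350 to 925 mm from the base axis. Payload 6.4 kg.
Tool frame: the origin (TCP) lies on the centre line of the jaws, within the pads' length; the fingertips stand 14 mm ahead of it and the grasp point (between the pads) lies 5 mm behind it; z points along the fingers, y is the direction in which the jaws open and shut (so a half turn about z gives the same grasp; the last joint's range is limited). The gripper opens to 94 mm and grips with 3 to 60 N. Pads are 16 mm wide; open, the fingers measure 119 mm over their backs; the gripper's body (75 mm by 177 mm) begins 78 mm behind the grasp point.
Start: joints at [-74.261, 14.043, 89.255, -0, 76.702, -9.975], TCP at [282.031, -585.638, 219.455] pointing down, gripper open.
Joint ranges: [-179.41, 179.41], [-58.25, 129.5], [7.25, 145.43], [-54.29, 234.29], [11.92, 165.04], [-157.13, 157.13]. Speed limits (degrees/s): [147.25, 147.25, 180, 180, 180, 180].

## Interface

Orientations are given as [roll, pitch, yaw] about the fixed x, y, z axes, in that order (R = Rz(yaw) Ry(pitch) Rx(roll)).
In Python, from cell import r gives the robot as it stands.
- The arm moves only by the tool servo_tool, never from a script. Its argument "commands" is a list of rows, each a list of 3 entries, a list of its own where there are three numbers: the opening, from 0 (shut) to 1 (fully open), then the shift along the world's x, y, z in units of 30 mm (1.0 is 30 mm), then the turn about the world's z in units of 6 degrees (1.0 is 6 degrees). A call has 1 to 12 rows; each row shifts and turns the commanded pose from where the row before left it; what a row does not reach is not made up. A row lasts 1/12 s, in which the tool goes at most 41.7 mm and 7.16 degrees, less where a joint would pass 70% of its speed; a pose out of reach is approached as far as the arm can. A call is refused whole if a number of a shift passes 1 or a number of a turn 1, either way. A call with a gripper value outside its range is refused whole. The fingers move at their own pace and stop on an object; the grip force is fixed at half the most. Time passes only in rows, so rows that do not move let the fingers close. It gives the time, the measured TCP pose, the force and the opening at its end, in the units of the state.
- r.state(): the state, without advancing time (a new reading comes with each control period).
- r.grab_frame(name): name is "scene" or "side" or "wrist"; returns the picture (384x512x3 uint8, red, green, blue); there is no depth.
- r.camera_info(name): a dict with "vfov" (degrees; the focal length in pixels is half the picture's height over the tangent of half this angle, whatever the lens; pixels are square), "cx", "cy" (the principal point, pixels), "k1" (the pictures are not rectified: a ray, as slopes to the right and down, at radius r is drawn at 1 + k1 r^2 times it, then the intrinsics apply), "eye" and "attitude" of the camera in the world. Camera axes: x right, y down, z forward; pixel columns grow to the right and rows downward; lengths in mm; the calibration is good to about 2 mm. A picture is of the moment at which its call begins: read the wrist's pose just before it. camera_info takes no time and is no camera call; for the wrist camera it gives the pose at the moment of the call.
- r.hand_in(): hands the job in, once; it reports no verdict.
Trained networks look in the newest picture that a camera, given by its name, has taken for a name from the list of things; names that differ only in an ending like _2 or _b are one class to them, and where a whole thing is asked for, a point or a joint stands for the part that bears it (a point fixed in the world has none). Each returns a list of dicts, best first, with "p" (0 to 1); they miss things now and then, are a little off and sometimes report something else, mostly with a low value. They report only what shows in the picture. A call takes as long as a camera call.
- r.search_frame(camera, name): "extent" ([left, top, right, bottom] as shares, 0 to 1, of the picture: columns of its width, rows of its height, round what is visible of it).
- r.trace(camera, name): "mask" (384x512 bool, what is visible of it) and "extent" ([left, top, right, bottom] as shares, 0 to 1, of the picture: columns of its width, rows of its height, round what is visible of it).
- r.spot_point(camera, name): "position" ([column, row] as shares, 0 to 1, of the picture: columns of its width, rows of its height: a listed point, or the origin of a listed thing).
The state is a dict: "t": time; "q": joint angles; "joint_vel": joint speeds; "tau": joint torques, N m; "position": TCP position; "tcp_rot": TCP orientation; "wrist_force": force on the tool from outside, world axes, zero at the start; "wrist_torque": the same for the moment, N m; "finger_gap": finger opening in mm.
Only numpy, scipy, OpenCV 4.12 (cv2) and the standard library are available. Lean on these libraries where they do the work, as an engineer would, in place of code of your own. Each camera call takes 0.05 s, during which the arm holds its last target.

## Working session

There is one attempt and no reset: what is moved stays moved. The work goes in short steps, Python scripts to look and compute and a tool call to move; the robot and the scene stay as the last step left them, time stands still between calls to the robot, and variables do not carry over. Pictures are saved under pics/ and viewed, and the job is handed in when it is done.

Besides the shell and the picture viewer there is one more tool, called after "Request:" by a JSON object that holds its "name" and its "arguments", one argument or row to a line. servo_tool: Moves the arm, as the interface text tells. Its arguments: {"type":"object","properties":{"commands":{"type":"array","items":{"type":"array"}}},"required":["commands"]}

```bash
ls; mkdir -p pics
cat > h.py <<'E'
import numpy as np, cv2
from cell import r
def grab(n,f):
    im=r.grab_frame(n); cv2.imwrite('pics/'+f,im[:,:,::-1]); return im
def cam(n):
    return r.camera_info(n)
E
python3 - <<'E'
from h import *
s=r.state(); print(s)
for n in ("scene","side","wrist"):
    print(n,cam(n)); grab(n,n+'0.png')
E
```

```text
pics
{'t': 0.0, 'q': array([-7.42624357e+01,  1.40819325e+01,  8.93221881e+01,  2.59364734e-04,
        7.67016742e+01, -9.97551894e+00]), 'joint_vel': array([ 0.04971415, -0.08284701, -0.00983222,  0.0129891 ,  0.12070715,
        0.03074976]), 'tau': array([ 5.23735907e-04, -4.15826583e+01, -3.14603162e+01,  6.84432895e-02,
        3.30423040e-02, -1.64552393e-04]), 'position': array([ 281.86237347, -585.09176438,  218.39529439]), 'tcp_rot': array([-1.79895848e+02, -1.85750347e-02,  2.57130064e+01]), 'wrist_force': array([-0.30521814,  0.97289818,  0.57000816]), 'wrist_torque': array([0.02327794, 0.03131915, 0.0117661 ]), 'finger_gap': 93.9346569492215}
scene {'vfov': 47.948094231831945, 'cx': 254.04259993080365, 'cy': 186.12536942958755, 'k1': 0.014533132779794495, 'eye': array([-118.40900355, -595.61029231,  713.99840486]), 'attitude': array([-1.26982676e+02, -1.16133974e-01, -4.53779921e+01])}
side {'vfov': 50.79866032927872, 'cx': 250.7623943408934, 'cy': 185.5803689624114, 'k1': -0.07680749954181551, 'eye': array([-4.25841711e-01, -8.74145190e+02,  7.24787149e+02]), 'attitude': array([-124.16790213,    1.32381563,  -29.4528495 ])}
wrist {'vfov': 62.22097613083302, 'cx': 253.93440596893126, 'cy': 188.85915422428153, 'k1': -0.055183544497889224, 'eye': array([ 344.50368268, -555.27534248,  382.66901048]), 'attitude': array([ 1.66384134e+02,  1.26274467e-01, -6.43350092e+01])}
```

View pics/scene0.png

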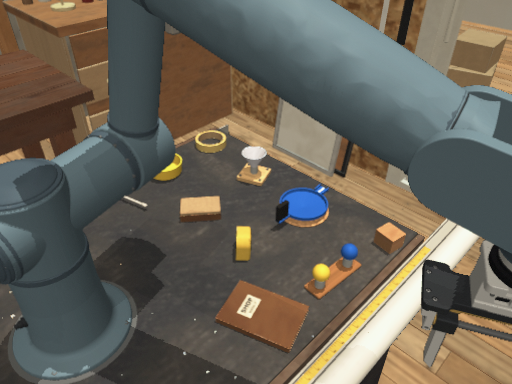

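View pics/side0.png

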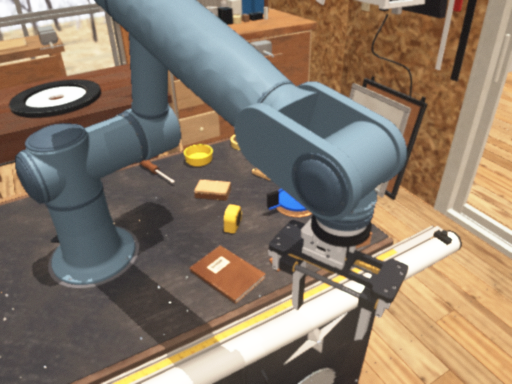

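View pics/wrist0.png

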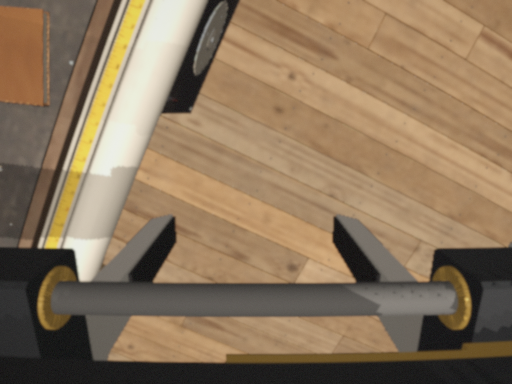

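```bash
cat >> h.py <<'E'
from scipy.spatial.transform import Rotation as Ro
def setup(c):
    f=192/np.tan(np.radians(c['vfov']/2)); R=Ro.from_euler('xyz',c['attitude'],degrees=True).as_matrix()
    return f,R,np.array(c['eye'])
def px2w(c,u,v,z):
    f,R,e=setup(c); xd=np.array([(u-c['cx'])/f,(v-c['cy'])/f]); x=xd.copy()
    for _ in range(20): x=xd/(1+c['k1']*(x@x))
    d=R@np.array([x[0],x[1],1]); return e+d*(z-e[2])/d[2]
def w2px(c,p):
    f,R,e=setup(c); q=R.T@(np.array(p)-e); x=q[:2]/q[2]; x=x*(1+c['k1']*(x@x)); return x*f+[c['cx'],c['cy']]
E
python3 - <<'E'
from h import *
H=dict(ball_blue=46,ball_yellow=46,rack=0,dish=4,dish_grip=52,mat=0,funnel=0,cup=0,offcut_3=0,masking_tape=0,sanding_block=0,tape_measure=0)
for n in ("scene",):
    c=cam(n)
    for k,z in H.items():
        for d in r.spot_point(n,k)[:2]:
            u,v=d['position'][0]*512,d['position'][1]*384
            print(n,k,round(d['p'],2),round(u,1),round(v,1),px2w(c,u,v,z).round(1))
    for k in ('ball_blue','ball_yellow','cup','dish'):
        for d in r.trace(n,k)[:2]:
            e=np.array(d['extent'])*[512,384,512,384]; m=d['mask']; ys,xs=np.nonzero(m)
            print('trace',k,round(d['p'],2),e.round(1),xs.mean().round(1),ys.mean().round(1), px2w(c,(e[0]+e[2])/2,(e[1]+e[3])/2,46).round(1))
im=cv2.imread('pics/scene0.png'); cv2.imwrite('pics/s0z.png',cv2.resize(im[110:310,140:420],None,fx=2.8,fy=2.8,interpolation=cv2.INTER_CUBIC))
E
```

```text
scene ball_blue 0.79 350.3 248.1 [ 502.  -277.4   46. ]
scene ball_yellow 0.73 321.6 272.6 [ 402.7 -275.9   46. ]
scene ball_yellow 0.64 281.6 211.7 [488.  -91.4  46. ]
scene rack 0.59 334.5 276.6 [ 449.1 -280.5    0. ]
scene dish_grip 0.96 281.7 209.9 [487.7 -91.7  52. ]
scene mat 0.54 301.4 207.7 [577.6 -82.3   0. ]
scene funnel 0.58 255.6 178.8 [584.9  90.3   0. ]
scene cup 0.58 163.5 173.3 [418.5 295.8   0. ]
scene offcut_3 0.82 387.8 243.4 [ 619.1 -308.7    0. ]
scene masking_tape 0.95 210.8 144.9 [615.1 317.4   0. ]
scene sanding_block 0.81 198.5 217.1 [367.4  77.5   0. ]
scene tape_measure 0.82 243.5 245.2 [377.7 -73.6   0. ]
scene tape_measure 0.68 302.3 208.0 [578.2 -84.7   0. ]
trace ball_blue 0.58 [340.6 242.3 359.6 257.4] 349.4 251.4 [ 497.2 -280.    46. ]
trace ball_yellow 0.65 [314.  262.7 330.5 280.4] 320.9 272.7 [ 405.9 -275.2   46. ]
trace cup 0.57 [154.3 155.9 184.9 180.8] 170.9 169.8 [409.4 245.8  46. ]
trace dish 0.95 [276.1 186.1 328.4 220.6] 302.4 204.7 [ 547.1 -106.2   46. ]
trace dish 0.49 [241.2 147.  269.4 185.2] 253.9 166.5 [581.3  88.1  46. ]
```

View pics/s0z.png

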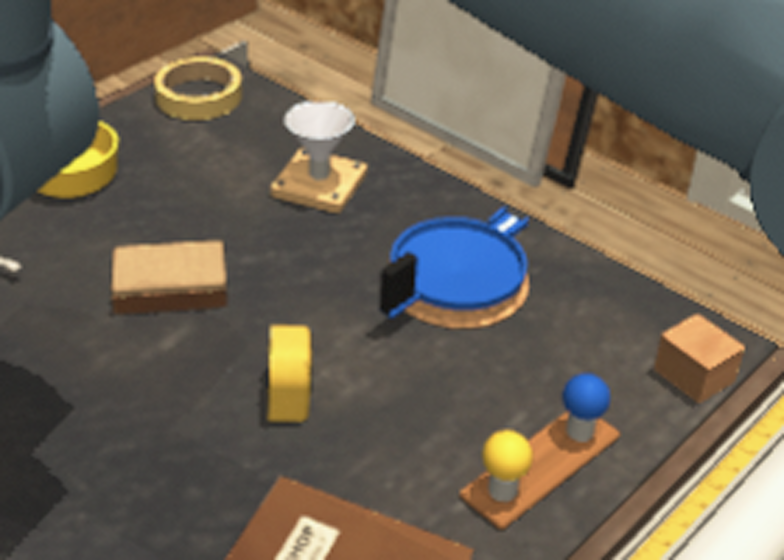

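Request:
{"name": "servo_tool", "arguments": {
  "commands": [
    [1,[0.15,0.5,0.06],-0.2],
    [1,[0.3,0.9,0.06],-0.4],
    [1,[0.3,1,0.06],-0.4],
    [1,[0.3,1,0.06],-0.4],
    [1,[0.3,1,0.06],-0.4],
    [1,[0.3,1,0.06],-0.4],
    [1,[0.3,1,0.06],-0.4],
    [1,[0.3,1,0.06],-0.4],
    [1,[0.3,1,0.06],-0.4],
    [1,[0.3,1,0.06],-0.4],
    [1,[0.2,0.6,0.06],-0.28],
    [1,[0.1,0.2,0],-0.2]
  ]
}}

```text
t: 1.95
position: [377.2, -277.3, 239.8]
tcp_rot: [180.0, -0.1, 0.1]
wrist_force: [0.2, -1.0, 0.2]
finger_gap: 93.6
```

```bash
cat >> h.py <<'E'
H=dict(ball_blue=46,ball_yellow=46,rack=0,dish=4,dish_grip=52,mat=0,funnel=0,cup=0,offcut_3=0,masking_tape=0,sanding_block=0,tape_measure=0)
def look(n,names,tag,tr=()):
    c=cam(n); grab(n,tag+'.png')
    for k in names:
        for d in r.spot_point(n,k)[:2]:
            u,v=d['position'][0]*512,d['position'][1]*384
            print(n,k,round(d['p'],2),round(u,1),round(v,1),px2w(c,u,v,H[k]).round(1))
    for k in tr:
        for d in r.trace(n,k)[:1]:
            m=d['mask'].astype(np.uint8); ct=max(cv2.findContours(m,0,1)[0],key=cv2.contourArea); (u,v),rad=cv2.minEnclosingCircle(ct)
            e=np.array(d['extent'])*[512,384,512,384]
            print('tr',k,round(d['p'],2),e.round(1),round(u,1),round(v,1),round(rad,1),px2w(c,u,v,H[k]).round(1))
    s=r.state(); print('t',round(s['t'],2),s['position'].round(1),s['tcp_rot'].round(2),s['wrist_force'].round(1),round(s['finger_gap'],1))
    return c
E
python3 - <<'E'
from h import *
look('wrist',['ball_blue','ball_yellow','rack','dish_grip','dish'],'w1',['ball_blue','ball_yellow'])
look('scene',['cup','funnel','mat','dish'],'s1')
look('side',['ball_blue','ball_yellow','dish_grip','dish','cup','funnel'],'d1')
E
```

```text
wrist ball_blue 0.87 260.2 64.2 [ 496.5 -283.1   46. ]
wrist ball_yellow 0.75 253.4 149.2 [ 405.7 -275.9   46. ]
wrist rack 0.92 253.3 108.6 [ 450.7 -275.6    0. ]
wrist dish_grip 0.71 78.6 66.7 [495.2 -89.2  52. ]
wrist dish 0.34 80.7 67.2 [501.2 -66.2   4. ]
tr ball_blue 0.63 [242.   49.6 272.7  84.7] 257.8 65.9 17.3 [ 494.8 -280.6   46. ]
tr ball_yellow 0.75 [238.2 132.6 269.6 166. ] 252.0 149.4 16.0 [ 405.5 -274.3   46. ]
t 2.35 [ 376.2 -280.3  239.1] [-1.7999e+02  1.0000e-02 -2.0000e-02] [ 0.2 -0.3 -0.8] 94.1
scene cup 0.72 164.5 172.5 [422.9 297.1   0. ]
scene funnel 0.72 255.6 172.4 [607.1 112.1   0. ]
scene mat 0.59 302.2 205.8 [585.  -78.8   0. ]
scene dish 0.78 300.7 211.2 [561.7 -92.8   4. ]
t 2.6 [ 376.4 -279.9  239.2] [-1.7999e+02  1.0000e-02  1.0000e-02] [-0.3  0.3  0.1] 93.9
side ball_blue 0.69 312.8 238.4 [ 494.6 -281.    46. ]
side ball_blue 0.25 213.1 194.5 [361.5  21.5  46. ]
side ball_yellow 0.66 281.6 250.0 [ 405.1 -276.    46. ]
side dish_grip 0.8 274.5 197.0 [502.7 -88.6  52. ]
side dish 0.89 296.0 202.6 [578.1 -89.9   4. ]
side funnel 0.83 267.2 173.4 [592.6  98.4   0. ]
side funnel 0.48 282.0 249.2 [ 435.  -233.6    0. ]
t 2.95 [ 376.5 -279.6  239.2] [-1.8e+02  0.0e+00  4.0e-02] [-0.1 -0.5 -0.3] 94.1
```

View pics/w1.png

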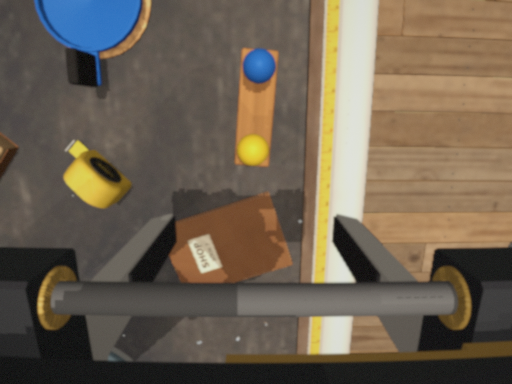

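View pics/s1.png

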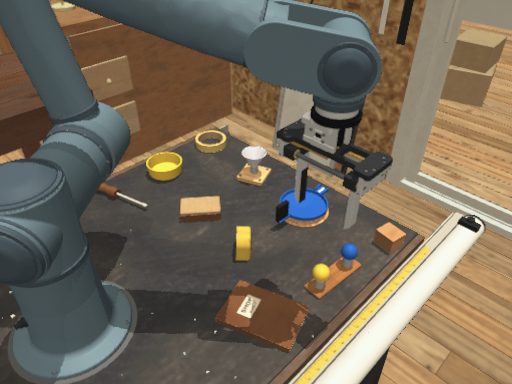

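View pics/d1.png

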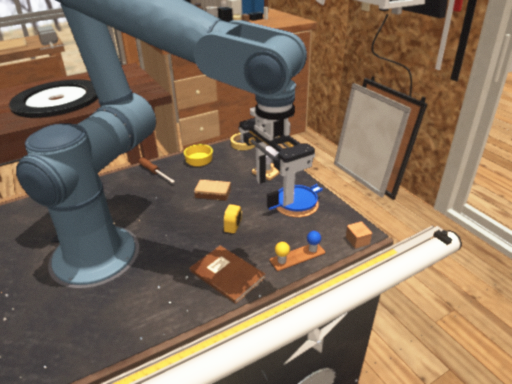

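Request:
{"name": "servo_tool", "arguments": {
  "commands": [
    [0.8,[0.4,0,-0.2],0],
    [0.8,[0.7,0,-0.3],0],
    [0.8,[0.8,0,-0.3],0],
    [0.8,[0.8,0,-0.3],0],
    [0.8,[0.8,-0.03,-0.3],0],
    [0.8,[0.36,0,-0.4],0],
    [0.8,[0.1,0,-0.9],0],
    [0.8,[0,0,-1],0],
    [0.8,[0,0,-1],0],
    [0.8,[0,0,-0.9],0],
    [0.8,[0,0,-0.6],0],
    [0.8,[0,0,-0.2],0]
  ]
}}

```text
t: 3.95
position: [493.4, -278.9, 43.6]
tcp_rot: [-179.8, 0.3, 0.0]
wrist_force: [-0.1, 0.3, -0.1]
finger_gap: 75.1
```

Run:
```python
from h import *
look('scene',['ball_blue','ball_yellow'],'s2')
im=cv2.imread('pics/s2.png'); cv2.imwrite('pics/s2z.png',cv2.resize(im[170:310,260:430],None,fx=3.5,fy=3.5,interpolation=cv2.INTER_CUBIC))
```

```text
scene ball_yellow 0.78 323.4 274.3 [ 401.7 -281.3   46. ]
t 4.1 [ 495.6 -280.8   47.7] [ 1.7999e+02 -2.0000e-02  4.0000e-02] [-0.3  0.2 -0.2] 74.9
```

View pics/s2z.png

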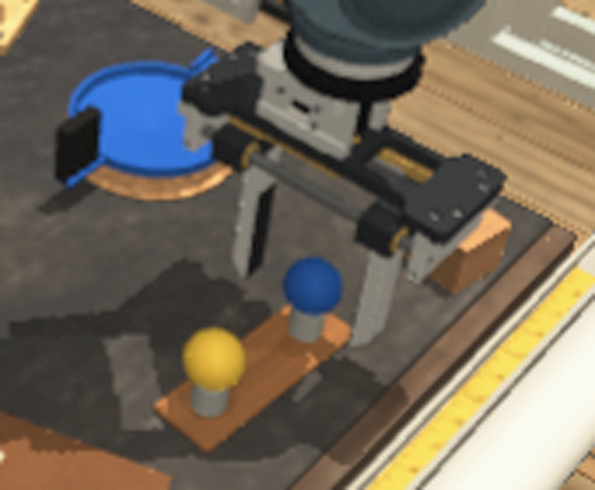

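Request:
{"name": "servo_tool", "arguments": {
  "commands": [
    [0,[0,0,0],0],
    [0,[0,0,0],0],
    [0,[0,0,0],0],
    [0,[0,0,0],0],
    [0,[0,0,0],0],
    [0,[0,0,0],0],
    [0,[0,0,0],0],
    [0,[0,0,0],0],
    [0,[0,0,0.3],0],
    [0,[0,0,0.7],0],
    [0,[0,0,0.7],0],
    [0,[0,0,0.3],0]
  ]
}}

```text
t: 5.1
position: [496.5, -281.5, 110.4]
tcp_rot: [179.8, -0.2, 0.0]
wrist_force: [0.0, 0.0, 1.4]
finger_gap: 34.5
```

Run:
```python
from h import *
c=look('scene',['ball_blue','ball_yellow','dish','mat','dish_grip'],'s3',['dish','mat'])
im=cv2.imread('pics/s3.png'); cv2.imwrite('pics/s3z.png',cv2.resize(im[150:310,240:430],None,fx=3.5,fy=3.5,interpolation=cv2.INTER_CUBIC))
c=look('wrist',['ball_blue','dish','mat','dish_grip'],'w3',['dish'])
```

```text
scene ball_blue 0.52 333.8 275.0 [ 415.1 -297.3   46. ]
scene ball_blue 0.51 354.3 227.1 [ 564.5 -245.3   46. ]
scene ball_yellow 0.57 324.6 273.4 [ 405.3 -281.6   46. ]
scene dish 0.85 303.5 208.5 [575.  -91.1   4. ]
scene dish 0.32 243.7 248.1 [368.6 -83.7   4. ]
scene mat 0.51 302.4 209.9 [572.6 -89.7   0. ]
scene mat 0.47 243.6 245.6 [376.9 -74.8   0. ]
scene dish_grip 0.8 282.5 209.8 [489.3 -92.9  52. ]
tr dish 0.76 [277.5 188.6 330.6 222.9] 302.0 205.0 30.5 [583.2 -79.3   4. ]
tr mat 0.86 [286.3 212.  330.8 227.8] 311.0 218.0 16.8 [ 563.4 -125.1    0. ]
t 5.5 [ 494.6 -279.9  105.9] [-1.7991e+02  1.1000e-01  4.0000e-02] [-0.5 -0.4 -0.6] 34.8
wrist ball_blue 0.6 255.5 237.7 [ 471.5 -280.3   46. ]
wrist dish 0.58 33.8 99.9 [575.3 -95.8   4. ]
wrist dish_grip 0.56 3.3 209.5 [495. -92.  52.]
t 5.8 [ 495.2 -280.5  107. ] [-1.7998e+02  2.0000e-02  3.0000e-02] [ 0.7 -0.5 -0.2] 34.8
```

View pics/s3z.png

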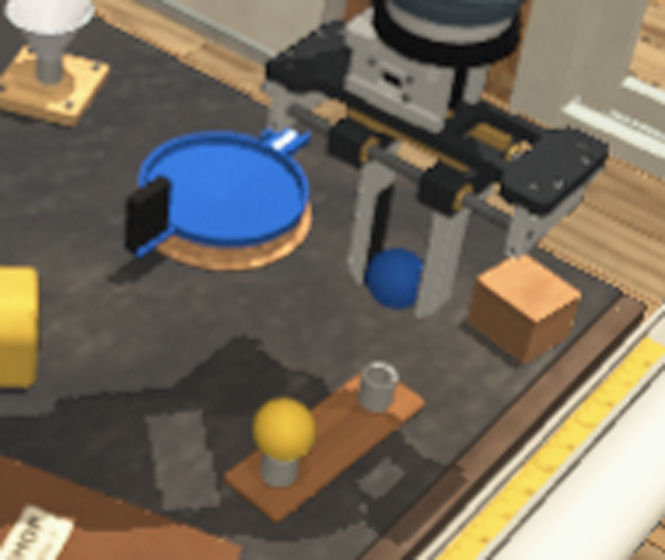

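View pics/w3.png

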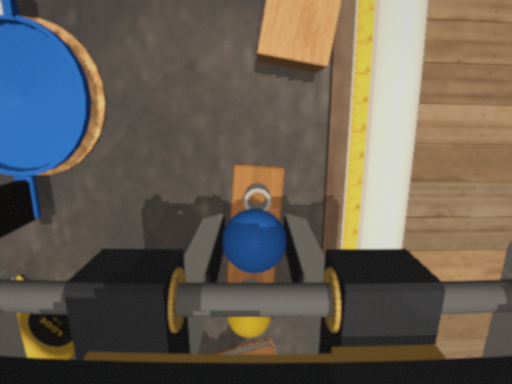

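Request:
{"name": "servo_tool", "arguments": {
  "commands": [
    [0,[0,0.1,0.4],0],
    [0,[0,0.35,0.6],0],
    [0,[-0.1,0.6,0.5],0],
    [0,[-0.1,0.8,0.4],0],
    [0,[-0.1,0.9,0.2],0],
    [0,[-0.1,0.9,0],0],
    [0,[-0.1,0.9,0],0],
    [0,[0,0.8,0],0],
    [0,[0,0.6,0],0],
    [0,[0,0.3,0],0],
    [0,[0,0.1,0],0],
    [0,[0,0,0],0]
  ]
}}

```text
t: 6.8
position: [480.6, -89.9, 170.8]
tcp_rot: [180.0, -0.0, 0.1]
wrist_force: [1.1, -0.2, -0.7]
finger_gap: 34.8
```

Run:
```python
from h import *
r.grab_frame('side');r.grab_frame('side')
c=look('wrist',['dish','dish_grip','mat','funnel'],'w4',['dish','mat'])
```

```text
wrist dish 0.59 258.9 84.7 [576.4 -95.1   4. ]
wrist dish_grip 0.75 258.2 172.2 [496.7 -93.9  52. ]
wrist funnel 0.77 62.0 67.5 [596.  105.5   0. ]
tr dish 0.76 [193.7   0.7 320.6 200.1] 255.0 98.0 99.3 [563.6 -91.1   4. ]
tr mat 0.73 [399.2 138.4 456.8 256.8] 430.0 198.8 59.8 [ 457.1 -285.5    0. ]
t 7.25 [480.3 -90.4 170.2] [-1.8e+02  1.0e-02 -0.0e+00] [ 0.1 -0.3 -0.4] 34.5
```

View pics/w4.png

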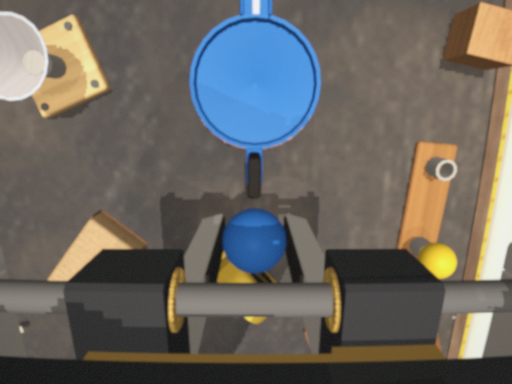

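Run:
```python
from h import *
from scipy.optimize import least_squares
c=cam('wrist'); im=cv2.imread('pics/w4.png'); hsv=cv2.cvtColor(im,cv2.COLOR_BGR2HSV)
m=cv2.inRange(hsv,(100,120,60),(125,255,255)); m[205:]=0
ct=max(cv2.findContours(m,0,1)[0],key=cv2.contourArea)[:,0,:].astype(float)
# contour in world at z=27
P=np.array([px2w(c,u,v,27)[:2] for u,v in ct])
c0=np.array([572.,-90.])
for _ in range(6):
    d=np.hypot(*(P-c0).T); sel=abs(d-61)<(8 if _<3 else 3)
    s=least_squares(lambda q:np.hypot(*(P[sel]-q[:2]).T)-q[2],[*c0,61],loss='soft_l1'); c0=s.x[:2]
print('rim fit',s.x,sel.sum())
m2=m.copy(); 
W=np.array([px2w(c,u,v,27)[:2] for v,u in np.argwhere(m>0)]); dx=W[:,0]-c0[0]
l=W[dx>66]; h=W[dx<-64]; print('lip',l.mean(0),'handle',h.mean(0),np.degrees(np.arctan2(*(l.mean(0)-c0)[::-1])))
b=(hsv[:,:,2]<45).astype(np.uint8); b[:150]=0;b[198:]=0;b[:,:240]=0;b[:,270:]=0
ys,xs=np.nonzero(b); print('fin px',xs.min(),xs.max(),ys.min(),ys.max(),xs.mean(),ys.mean())
for z in(70,):print(px2w(c,xs.mean(),ys.mean(),z), px2w(c,(xs.min()+xs.max())/2,ys.max(),70),px2w(c,254,ys.min(),70))
for p in [(c0[0]-82,c0[1],70),(c0[0]-64,c0[1],70),(c0[0]-100,c0[1],70)]: print(p,w2px(c,p))
s=r.state();print(s['t'])
cu=cv2.imread('pics/s1.png')
cv2.imwrite('pics/w4z.png',cv2.resize(im[0:230,150:360],None,fx=2.6,fy=2.6,interpolation=cv2.INTER_CUBIC))
```

```text
rim fit [576.39647775 -90.35765335  60.02832858] 363
lip [644.77876586 -91.12749293] handle [502.4871465  -88.05114254] -0.645001749231014
fin px 250 258 154 158 253.82926829268294 156.17073170731706
[513.47074638 -89.56929828  70.        ] [511.93386098 -89.71044618  70.        ] [515.28921873 -89.71341862  70.        ]
(np.float64(494.3964777508588), np.float64(-90.35765334926822), 70) [254.78113517 178.54491165]
(np.float64(512.3964777508588), np.float64(-90.35765334926822), 70) [254.77418551 157.44921242]
(np.float64(476.3964777508588), np.float64(-90.35765334926822), 70) [254.78747978 199.00105936]
7.25
```

View pics/w4z.png

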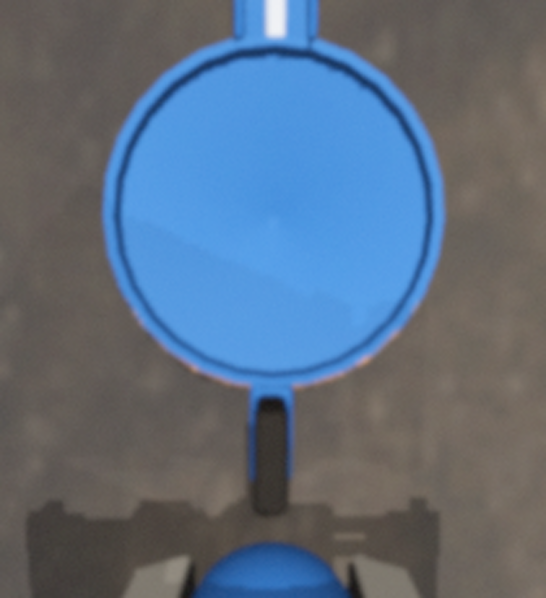

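Request:
{"name": "servo_tool", "arguments": {
  "commands": [
    [0,[0.3,0,0],0],
    [0,[0.6,0,0],0],
    [0,[0.7,0,0],0],
    [0,[0.7,0,-0.1],0],
    [0,[0.6,0,-0.4],0],
    [0,[0.3,0,-0.7],0],
    [0,[0,0,-0.8],0],
    [0,[0,0,-0.8],0],
    [0,[0,0,-0.7],0],
    [0,[0,0,-0.5],0],
    [0,[0,0,-0.2],0],
    [0,[0,0,-0.1],0]
  ]
}}

```text
t: 8.25
position: [576.0, -89.8, 39.9]
tcp_rot: [-180.0, 0.1, 0.0]
wrist_force: [-0.8, -0.5, -0.5]
finger_gap: 34.8
```

Run:
```python
from h import *
r.grab_frame('side')
c=look('scene',['dish'],'s5')
im=cv2.imread('pics/s5.png'); cv2.imwrite('pics/s5z.png',cv2.resize(im[130:290,220:400],None,fx=3.5,fy=3.5,interpolation=cv2.INTER_CUBIC))
```

```text
scene dish 0.68 304.4 212.0 [ 565.9 -101.4    4. ]
scene dish 0.36 165.0 172.4 [421.2 291.3   4. ]
t 8.4 [577.2 -90.3  42.1] [ 1.7997e+02 -9.0000e-02  4.0000e-02] [ 0.3  0.4 -0.3] 34.9
```

View pics/s5z.png

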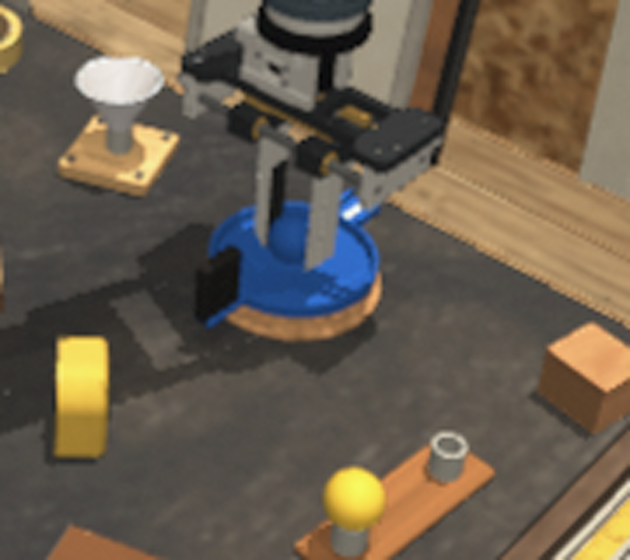

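Request:
{"name": "servo_tool", "arguments": {
  "commands": [
    [0,[0,0,-0.1],0],
    [0,[0,0,-0.1],0],
    [0,[0,0,-0.05],0],
    [0,[0,0,0],0],
    [0,[0,0,0],0],
    [0.42,[0,0,0],0],
    [0.45,[0,0,0],0],
    [0.48,[0,0,0],0],
    [0.5,[0,0,0],0],
    [0.5,[0,0,0],0],
    [0.5,[0,0,0],0],
    [0.5,[0,0,0],0]
  ]
}}

```text
t: 9.4
position: [576.3, -90.0, 33.8]
tcp_rot: [180.0, 0.0, 0.0]
wrist_force: [-0.3, -0.2, 0.6]
finger_gap: 47.0
```

Request:
{"name": "servo_tool", "arguments": {
  "commands": [
    [0.5,[0,0,0.1],0],
    [0.5,[0,0,0.3],0],
    [0.5,[0,0,0.6],0],
    [0.5,[0,0,0.8],0],
    [0.5,[-0.3,0,0.8],0],
    [0.6,[-0.6,-0.3,0.7],0],
    [0.7,[-0.8,-0.5,0.5],0],
    [0.8,[-0.8,-0.6,0.4],0],
    [0.8,[-0.7,-0.4,0.1],0],
    [0.8,[-0.3,-0.1,0],0],
    [0.8,[-0.1,0,0],0],
    [0.8,[0,0,0],0]
  ]
}}

```text
t: 10.4
position: [468.1, -146.8, 162.8]
tcp_rot: [-180.0, -0.0, -0.0]
wrist_force: [1.0, 0.1, 0.3]
finger_gap: 75.2
```

Run:
```python
from h import *
H['ball_blue']=28
c=look('wrist',['ball_blue','ball_yellow','dish','dish_grip'],'w6',['ball_blue'])
c=look('scene',['ball_blue','cup','ball_yellow'],'s6',['ball_blue'])
c=look('wrist',[],'w6b',['ball_blue'])
```

```text
wrist ball_blue 0.79 193.5 67.4 [576.5 -92.   28. ]
wrist ball_yellow 0.98 388.0 255.3 [ 402.8 -275.9   46. ]
wrist dish 0.9 198.9 73.7 [573.8 -92.7   4. ]
wrist dish_grip 0.71 193.5 160.4 [496.2 -93.2  52. ]
tr ball_blue 0.65 [172.   46.1 208.8  87.1] 192.8 66.6 22.0 [577.2 -91.4  28. ]
t 10.7 [ 468.7 -146.6  162.4] [-1.7997e+02  3.0000e-02  9.0000e-02] [ 0.5  0.8 -0.1] 75.2
scene ball_blue 0.54 306.7 199.8 [583.9 -91.9  28. ]
scene ball_blue 0.32 281.1 210.3 [507.4 -73.4  28. ]
scene cup 0.63 164.3 172.7 [422.  296.7   0. ]
scene cup 0.56 300.8 208.4 [574.4 -83.    0. ]
scene ball_yellow 0.53 323.7 273.1 [ 404.7 -279.8   46. ]
t 10.95 [ 468.4 -146.9  162.7] [-1.7999e+02  1.0000e-02  5.0000e-02] [0.3 0.3 0.1] 75.1
tr ball_blue 0.56 [170.5  45.  209.5  89.1] 193.0 67.0 21.6 [577.1 -91.7  28. ]
t 11.05 [ 468.4 -147.   162.7] [-1.8e+02  1.0e-02  4.0e-02] [0.4 0.3 0.4] 75.4
```

View pics/w6.png

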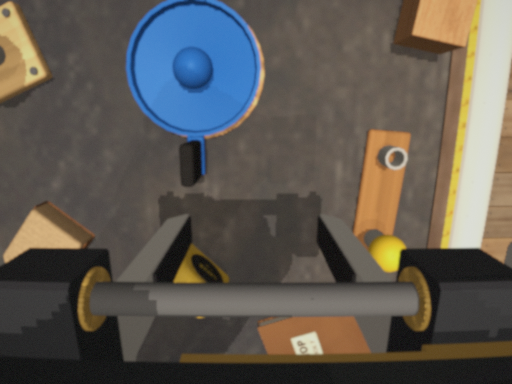

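View pics/s6.png

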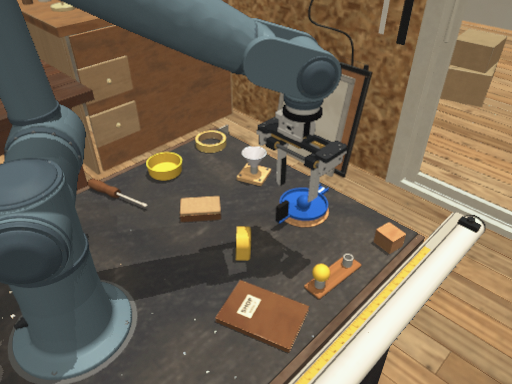

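Request:
{"name": "servo_tool", "arguments": {
  "commands": [
    [0.8,[-0.2,-0.3,0],0],
    [0.8,[-0.4,-0.7,0],0],
    [0.8,[-0.5,-0.9,0],0],
    [0.8,[-0.5,-1,-0.1],0],
    [0.8,[-0.3,-0.8,-0.3],0],
    [0.8,[-0.2,-0.4,-0.5],0],
    [0.8,[0,-0.18,-0.7],0],
    [0.8,[0,0,-0.8],0],
    [0.8,[0,0,-0.7],0],
    [0.8,[0,0,-0.5],0],
    [0.8,[0,0,-0.2],0],
    [0.8,[0,0,-0.05],0]
  ]
}}

```text
t: 12.05
position: [404.3, -275.1, 46.1]
tcp_rot: [-179.9, 0.1, 0.0]
wrist_force: [-0.5, -0.5, 0.1]
finger_gap: 75.2
```

Run:
```python
from h import *
c=look('scene',[],'s7')
im=cv2.imread('pics/s7.png'); cv2.imwrite('pics/s7z.png',cv2.resize(im[170:330,240:420],None,fx=3.5,fy=3.5,interpolation=cv2.INTER_CUBIC))
```

```text
t 12.1 [ 404.9 -275.5   46.9] [-1.7996e+02  4.0000e-02  2.0000e-02] [-0.5 -0.1 -0.3] 75.0
```

View pics/s7z.png

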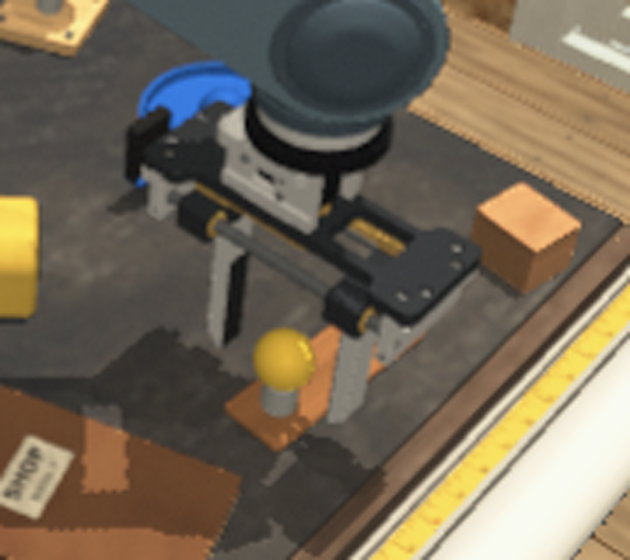

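Request:
{"name": "servo_tool", "arguments": {
  "commands": [
    [0,[0,0,0],0],
    [0,[0,0,0],0],
    [0,[0,0,0],0],
    [0,[0,0,0],0],
    [0,[0,0,0],0],
    [0,[0,0,0],0],
    [0,[0,0,0.2],0],
    [0,[0,0,0.5],0],
    [0,[0,0,0.9],0],
    [0,[0,0.2,1],0],
    [0,[0,0.5,1],0],
    [0,[0,0.8,0.8],0]
  ]
}}

```text
t: 13.1
position: [405.8, -231.5, 182.2]
tcp_rot: [179.9, -0.1, -0.1]
wrist_force: [0.7, -0.6, -0.9]
finger_gap: 34.4
```

Request:
{"name": "servo_tool", "arguments": {
  "commands": [
    [0,[0,1,0.4],0],
    [0,[0,1,0.2],0],
    [0,[0,1,0],0],
    [0,[0,1,0],0],
    [0,[0,1,0],0],
    [0,[0,1,0],0],
    [0,[0,1,0],0],
    [0,[0,1,0],0],
    [0,[0,0.9,0],0],
    [0,[0,0.6,0],0],
    [0,[0,0.3,0],0],
    [0,[0,0,0],0]
  ]
}}

```text
t: 14.1
position: [405.1, 64.7, 197.5]
tcp_rot: [-180.0, -0.0, 0.2]
wrist_force: [-0.4, -0.2, -0.0]
finger_gap: 34.8
```

Run:
```python
from h import *
from scipy.optimize import least_squares
c=look('scene',['cup'],'s8',[])
c=look('wrist',['cup'],'w8',[])
def fit(c,im,p0):
    pass
cs=cam('scene')
im=cv2.imread('pics/s6.png'); hsv=cv2.cvtColor(im,cv2.COLOR_BGR2HSV); m=cv2.inRange(hsv,(20,120,60),(34,255,255)); 
m[:140]=0;m[190:]=0;m[:,:135]=0;m[:,195:]=0
ys,xs=np.nonzero(m); print(xs.min(),xs.max(),ys.min(),ys.max())
# silhouette of cup model: rim circle r50 z38, base circle r~42? match left/right/top
best=None
for r0 in (50,):
  def f(q):
    a=np.linspace(0,2*np.pi,72); pr=np.array([w2px(cs,(q[0]+50*np.cos(t),q[1]+50*np.sin(t),38)) for t in a])
    return [pr[:,0].min()-(xs.min()-.0),pr[:,0].max()-(xs.max()+1),pr[:,1].min()-ys.min()]
  s=least_squares(f,[420,297]); print(s.x,s.fun)
```

```text
t 14.2 [405.4  63.2 197.4] [ 1.7997e+02 -0.0000e+00  5.0000e-02] [-0.1 -0.1  1. ] 34.7
wrist cup 0.81 57.6 155.5 [426.9 293.    0. ]
t 14.3 [405.5  62.7 197.3] [ 1.7998e+02  0.0000e+00 -5.0000e-02] [0.3 0.1 0.1] 34.9
146 182 151 180
[429.03782937 297.12931205] [ 0.50001814 -0.50739357  0.06443272]
```

View pics/w8.png

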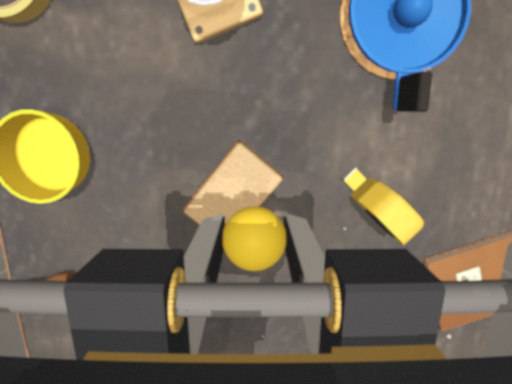

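View pics/s8.png

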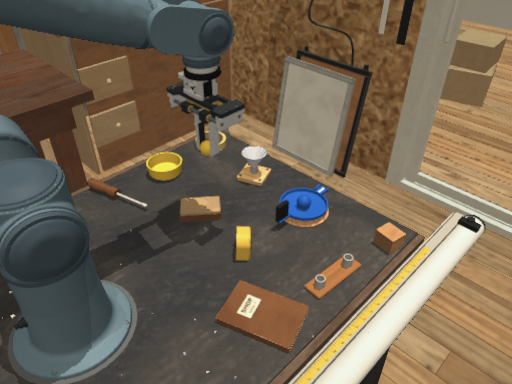

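Run:
```python
from h import *
c=cam('wrist')
for u,v in [(43,156),(90,156),(43,110),(43,203)]: print(px2w(c,u,v,38).round(1))
print(r.state()['position'])
```

```text
[432.  284.5  38. ]
[431.5 233.4  38. ]
[478.9 277.5  38. ]
[380.7 292.7  38. ]
[405.45409261  62.65195197 197.30481449]
```

Request:
{"name": "servo_tool", "arguments": {
  "commands": [
    [0,[0,0.3,0],0],
    [0,[-0.1,0.6,0],0],
    [0,[-0.1,0.9,0],0],
    [0,[-0.1,0.9,0],0],
    [0,[-0.1,0.9,0],0],
    [0,[-0.1,0.9,0],0],
    [0,[-0.1,0.9,0],0],
    [0,[-0.1,0.8,0],0],
    [0,[-0.1,0.6,0],0],
    [0,[0,0.4,0],0],
    [0,[0,0.2,0],0],
    [0,[0,0,0],0]
  ]
}}

```text
t: 15.3
position: [381.5, 286.0, 197.2]
tcp_rot: [180.0, 0.0, 0.1]
wrist_force: [0.2, 0.5, 0.5]
finger_gap: 34.6
```

Run:
```python
from h import *
from scipy.optimize import least_squares
r.grab_frame('side')
c=look('wrist',['cup'],'w9',[])
im=cv2.imread('pics/w9.png'); hsv=cv2.cvtColor(im,cv2.COLOR_BGR2HSV); m=cv2.inRange(hsv,(20,120,60),(34,255,255)); m[205:]=0
n,l,st,ce=cv2.connectedComponentsWithStats(m); print(st[1:][st[1:,4]>300])
ct=max(cv2.findContours(m,0,1)[0],key=cv2.contourArea)[:,0,:].astype(float)
P=np.array([px2w(c,u,v,38)[:2] for u,v in ct if v<203])
s=least_squares(lambda q:np.hypot(*(P-q[:2]).T)-q[2],[428,292,50],loss='soft_l1'); print(s.x)
```

```text
wrist cup 0.84 243.9 131.3 [429.5 297.4   0. ]
t 15.45 [381.6 284.8 197.1] [ 1.7998e+02  1.0000e-02 -3.0000e-02] [-0.4 -0.8 -0.9] 34.8
[[ 193   82  100  101 7889]]
[429.7343209  297.34246204  49.69481883]
```

View pics/w9.png

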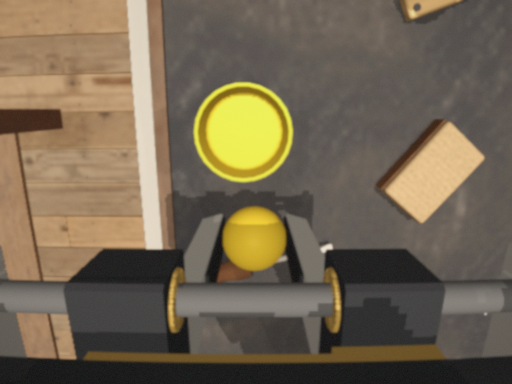

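Request:
{"name": "servo_tool", "arguments": {
  "commands": [
    [0,[0.3,0.1,0],0],
    [0,[0.6,0.2,-0.1],0],
    [0,[0.5,0.1,-0.3],0],
    [0,[0.2,0,-0.5],0],
    [0,[0,0,-0.8],0],
    [0,[0,0,-0.9],0],
    [0,[0,0,-0.9],0],
    [0,[0,0,-0.8],0],
    [0,[0,0,-0.4],0],
    [0,[0,0,-0.2],0],
    [0,[0,0,-0.1],0],
    [0,[0,0,0],0]
  ]
}}

```text
t: 16.45
position: [430.1, 297.6, 47.8]
tcp_rot: [-180.0, -0.1, 0.0]
wrist_force: [-0.6, 1.4, -0.8]
finger_gap: 34.8
```

Run:
```python
from h import *
c=look('scene',[],'s10')
im=cv2.imread('pics/s10.png'); cv2.imwrite('pics/s10z.png',cv2.resize(im[90:250,100:280],None,fx=3.5,fy=3.5,interpolation=cv2.INTER_CUBIC))
```

```text
t 16.5 [430.4 297.8  48.3] [-1.7996e+02 -1.1000e-01  2.0000e-02] [0.4 0.1 0.3] 34.7
```

View pics/s10z.png

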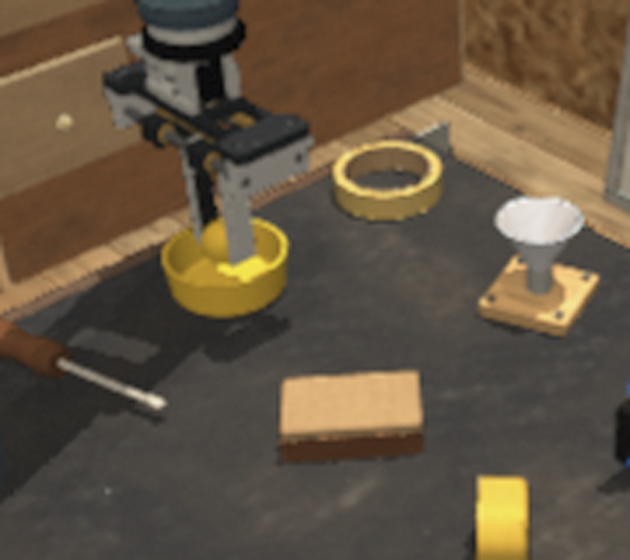

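Request:
{"name": "servo_tool", "arguments": {
  "commands": [
    [0,[0,0,-0.2],0],
    [0,[0,0,-0.2],0],
    [0,[0,0,-0.15],0],
    [0,[0,0,-0.05],0],
    [0,[0,0,0],0],
    [0.42,[0,0,0],0],
    [0.46,[0,0,0],0],
    [0.5,[0,0,0],0],
    [0.5,[0,0,0],0],
    [0.5,[0,0,0],0],
    [0.5,[0,0,0],0],
    [0.5,[0,0,0],0]
  ]
}}

```text
t: 17.5
position: [429.4, 297.6, 29.3]
tcp_rot: [-180.0, -0.0, 0.0]
wrist_force: [-0.4, -0.1, -0.5]
finger_gap: 47.3
```

Request:
{"name": "servo_tool", "arguments": {
  "commands": [
    [0.5,[0,0,0.2],0],
    [0.5,[0,0,0.5],0],
    [0.5,[0,0,0.8],0],
    [0.5,[0,0,1],0],
    [0.5,[0,0,1],0],
    [0.5,[0,-0.2,1],0],
    [0.5,[0,-0.5,0.6],0],
    [0.5,[0,-0.8,0.3],0],
    [0.5,[0,-1,0],0],
    [0.5,[0,-1,0],0],
    [0.5,[0,-1,0],0],
    [0.5,[0,-1,0],0]
  ]
}}

```text
t: 18.5
position: [429.1, 131.4, 191.9]
tcp_rot: [-180.0, -0.1, 0.1]
wrist_force: [1.1, -0.4, -0.3]
finger_gap: 47.2
```

Request:
{"name": "servo_tool", "arguments": {
  "commands": [
    [0.5,[0.1,-1,0],0],
    [0.5,[0.1,-1,0],0],
    [0.5,[0.1,-1,0],0],
    [0.5,[0.1,-1,0],0],
    [0.5,[0.1,-0.9,0],0],
    [0.5,[0.1,-0.8,0],0],
    [0.5,[0.1,-0.7,0],0],
    [0.5,[0.1,-0.5,0],0],
    [0.5,[0.1,-0.3,0],0],
    [0.5,[0,-0.2,0],0],
    [0.5,[0,0,0],0],
    [0.5,[0,0,0],0]
  ]
}}

```text
t: 19.5
position: [456.2, -89.0, 191.2]
tcp_rot: [-180.0, 0.0, 0.0]
wrist_force: [0.4, -0.2, 0.6]
finger_gap: 47.0
```

```bash
cat >> h.py <<'E'
from scipy.optimize import least_squares
def dishfit(c,im,zu,c0,vmax=200):
    hsv=cv2.cvtColor(im,cv2.COLOR_BGR2HSV)
    m=cv2.inRange(hsv,(100,120,60),(125,255,255)); m[vmax:]=0
    ct=max(cv2.findContours(m,0,1)[0],key=cv2.contourArea)[:,0,:].astype(float)
    P=np.array([px2w(c,u,v,zu+23)[:2] for u,v in ct])
    for _ in range(6):
        d=np.hypot(*(P-c0).T); sel=abs(d-61)<(8 if _<3 else 3)
        s=least_squares(lambda q:np.hypot(*(P[sel]-q[:2]).T)-q[2],[*c0,61],loss='soft_l1'); c0=s.x[:2]
    return s.x
E
python3 - <<'E'
from h import *
c=look('scene',[],'s11')
c=look('wrist',['dish_grip','ball_blue','dish','funnel'],'w11',[])
im=cv2.imread('pics/w11.png'); print(dishfit(c,im,4,np.array([576.,-90])))
cv2.imwrite('pics/w11z.png',cv2.resize(im[0:260,150:360],None,fx=2.3,fy=2.3,interpolation=cv2.INTER_CUBIC))
a=w2px(c,(494.4,-89.5,70)); print(a, w2px(c,(494.4,-89.5+6,70)), w2px(c,(476.4,-89.5,70)), w2px(c,(512.4,-89.5,70)))
E
```

```text
t 19.55 [456.2 -88.7 191.2] [-1.7998e+02  1.0000e-02  8.0000e-02] [0.4 0.4 0.3] 46.8
wrist dish_grip 0.88 253.8 143.2 [496.4 -87.7  52. ]
wrist ball_blue 0.93 256.5 57.4 [574.4 -90.2  46. ]
wrist dish 0.7 260.7 62.9 [575.6 -94.8   4. ]
wrist funnel 0.77 73.6 45.0 [596.8 104.5   0. ]
t 19.8 [456.3 -88.9 191.3] [-1.8e+02 -0.0e+00  8.0e-02] [-0.8 -0.7 -0.5] 47.0
[576.9576251  -90.78861136  59.93036469]
[255.74061666 147.35822519] [249.0407532  147.35469518] [255.70594208 167.19814337] [255.77546019 126.97310813]
```

View pics/w11z.png

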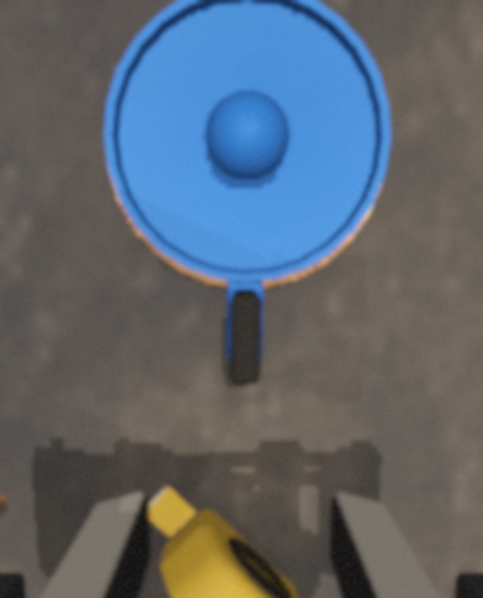

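View pics/s11.png

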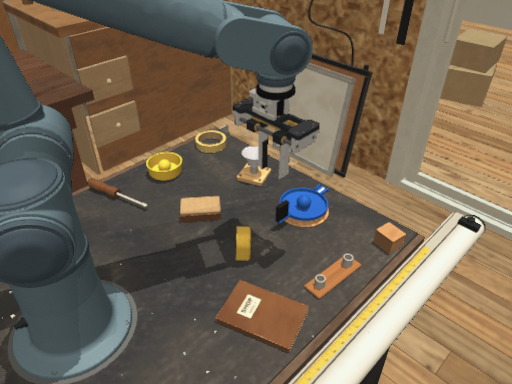

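Run:
```python
from h import *
cw=cam('wrist'); cs=cam('scene'); ci=cam('side')
im=cv2.imread('pics/w11.png'); cv2.imwrite('pics/w11f.png',cv2.resize(im[0:130,0:180],None,fx=4,fy=4,interpolation=cv2.INTER_CUBIC))
im=cv2.imread('pics/s8.png'); cv2.imwrite('pics/s8f.png',cv2.resize(im[135:235,225:345],None,fx=5,fy=5,interpolation=cv2.INTER_CUBIC))
def ov(c,im,x,y,o,f,out):
    o_im=cv2.imread(im).copy()
    z=cv2.resize(o_im[o[1]:o[3],o[0]:o[2]],None,fx=f,fy=f,interpolation=cv2.INTER_CUBIC)
    for R,h,col in((34,80,(0,0,255)),):
        for t in np.linspace(0,2*np.pi,60):
            p=(w2px(c,(x+R*np.cos(t),y+R*np.sin(t),h))-o[:2])*f; cv2.circle(z,(int(p[0]),int(p[1])),1,col,-1)
    for R,col in((65,(0,255,0)),):
        for t in np.linspace(0,2*np.pi,90):
            p=(w2px(c,(576.8+R*np.cos(t),-90.6+R*np.sin(t),4))-o[:2])*f; cv2.circle(z,(int(p[0]),int(p[1])),1,col,-1)
    cv2.imwrite('pics/'+out,z)
ov(cw,'pics/w11.png',595,102,np.array([0,0,340,150]),2.2,'ovw.png')
ov(cs,'pics/s8.png',595,102,np.array([225,135,345,235]),5,'ovs.png')
```

```text
(no output)
```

View pics/ovw.png

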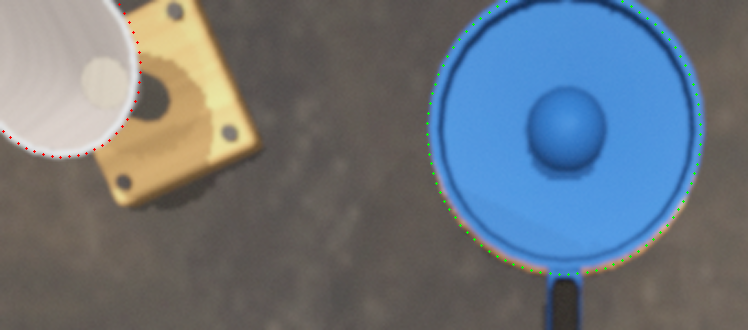

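View pics/ovs.png

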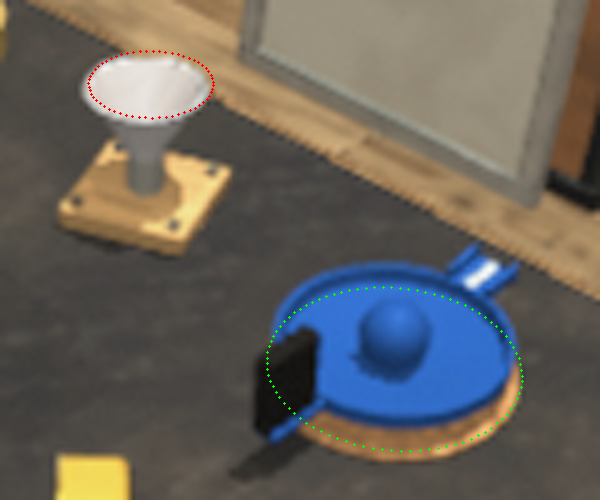

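Request:
{"name": "servo_tool", "arguments": {
  "commands": [
    [0.5,[0.3,0,0],-0.1],
    [0.5,[0.5,-0.01,0],-0.1],
    [0.5,[0.4,0,-0.1],0],
    [0.5,[0.1,0,-0.4],0],
    [0.5,[0,0,-0.7],0],
    [0.5,[0,0,-0.8],0],
    [0.5,[0,0,-0.8],0],
    [0.5,[0,0,-0.8],0],
    [0.5,[0,0,-0.6],0],
    [0.5,[0,0,-0.4],0],
    [0.5,[0,0,-0.15],0],
    [0.5,[0,0,-0.05],0]
  ]
}}

```text
t: 20.8
position: [494.8, -89.5, 46.2]
tcp_rot: [-180.0, 0.1, -1.2]
wrist_force: [0.5, -0.3, 0.4]
finger_gap: 47.0
```

Run:
```python
from h import *
c=look('scene',[],'s12')
im=cv2.imread('pics/s12.png'); cv2.imwrite('pics/s12z.png',cv2.resize(im[130:270,230:390],None,fx=4,fy=4,interpolation=cv2.INTER_CUBIC))
c=look('wrist',[],'w12')
```

```text
t 20.85 [495.3 -89.7  47. ] [-1.7999e+02  2.0000e-02 -1.1700e+00] [ 0.  -0.5 -0.3] 46.5
t 20.9 [495.8 -89.9  47.8] [ 1.7998e+02 -5.0000e-02 -1.1700e+00] [-0.2  0.1  0.7] 47.2
```

View pics/s12z.png

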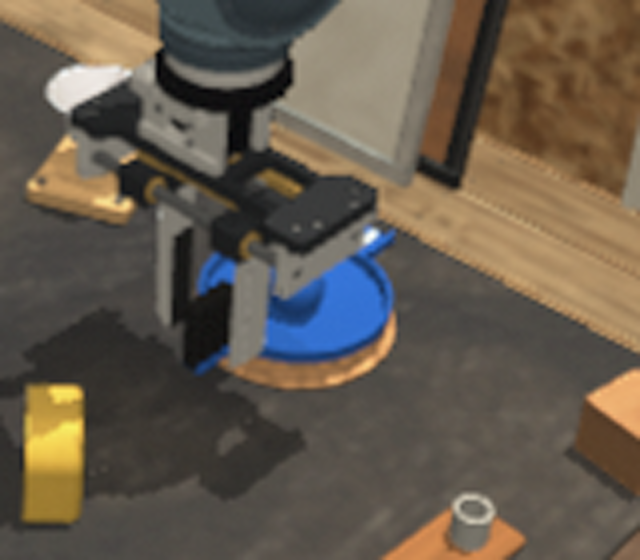

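View pics/w12.png

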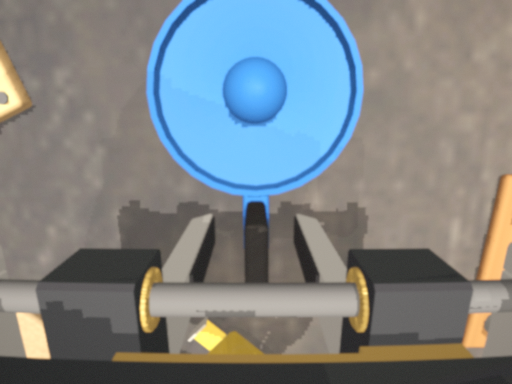

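Request:
{"name": "servo_tool", "arguments": {
  "commands": [
    [0.35,[0,0,0],0],
    [0.25,[0,0,0],0],
    [0.18,[0,0,0],0],
    [0.16,[0,0,0],0],
    [0.14,[0,0,0],0],
    [0.12,[0,0,0],0],
    [0.1,[0,0,0],0],
    [0,[0,0,0],0],
    [0,[0,0,0],0],
    [0,[0,0,0],0],
    [0,[0,0,0],0],
    [0,[0,0,0],0]
  ]
}}

```text
t: 21.9
position: [495.4, -89.8, 47.4]
tcp_rot: [180.0, -0.0, -1.2]
wrist_force: [-0.5, 0.1, 3.2]
finger_gap: 11.5
```

Run:
```python
from h import *
H['ball_blue']=28
c=look('wrist',['ball_blue','dish'],'w13',['ball_blue'])
im=cv2.imread('pics/w13.png'); print(dishfit(c,im,4,np.array([576.,-90])))
```

```text
wrist ball_blue 0.8 254.2 92.3 [575.4 -90.9  28. ]
tr ball_blue 0.95 [220.4  58.1 283.6 125.5] 254.2 90.8 33.8 [576.1 -90.9  28. ]
t 22.1 [495.4 -89.9  47.4] [ 1.7999e+02 -1.0000e-02 -1.1600e+00] [-2.5 -0.2  4.6] 12.0
[575.90288664 -90.77945751  60.11199076]
```

Request:
{"name": "servo_tool", "arguments": {
  "commands": [
    [0,[0,0,0.03],0],
    [0,[0,0,0.06],0],
    [0,[0,0,0.1],0],
    [0,[0,0,0.14],0],
    [0,[0,0,0.18],0],
    [0,[0,0,0.18],0],
    [0,[0,0,0.14],0],
    [0,[0,0,0.1],0],
    [0,[0,0,0.05],0],
    [0,[0,0,0.02],0],
    [0,[0,0,0],0],
    [0,[0,0,0],0]
  ]
}}

```text
t: 23.1
position: [495.1, -89.6, 77.1]
tcp_rot: [-180.0, 0.0, -1.2]
wrist_force: [-0.3, 0.4, -2.4]
finger_gap: 11.5
```

Run:
```python
from h import *
H['ball_blue']=28+30
c=look('wrist',['ball_blue'],'w14',['ball_blue'])
im=cv2.imread('pics/w14.png'); print(dishfit(c,im,34,np.array([576.,-90])))
print(r.state()['wrist_torque'])
c=look('side',[],'d14'); im=cv2.imread('pics/d14.png'); cv2.imwrite('pics/d14z.png',cv2.resize(im[130:260,210:370],None,fx=4.5,fy=4.5,interpolation=cv2.INTER_CUBIC))
c=look('scene',[],'s14'); im=cv2.imread('pics/s14.png'); cv2.imwrite('pics/s14z.png',cv2.resize(im[130:270,230:390],None,fx=4,fy=4,interpolation=cv2.INTER_CUBIC))
```

```text
wrist ball_blue 0.81 252.0 92.6 [574.9 -89.5  58. ]
tr ball_blue 0.94 [224.2  57.3 281.1 123.1] 253.5 90.4 33.3 [576.1 -90.4  58. ]
t 23.25 [495.1 -89.6  77. ] [-1.7999e+02  3.0000e-02 -1.1700e+00] [-0.4  0.2 -2.3] 12.1
[575.56513859 -90.54459592  59.97236743]
[ 0.00579794  0.09185938 -0.03972697]
t 23.3 [495.2 -89.7  77. ] [-1.7999e+02  2.0000e-02 -1.1700e+00] [-0.5  0.2 -1. ] 11.7
t 23.35 [495.2 -89.7  77.1] [-1.7999e+02  2.0000e-02 -1.1700e+00] [ 0.   0.  -1.8] 11.8
```

View pics/s14z.png

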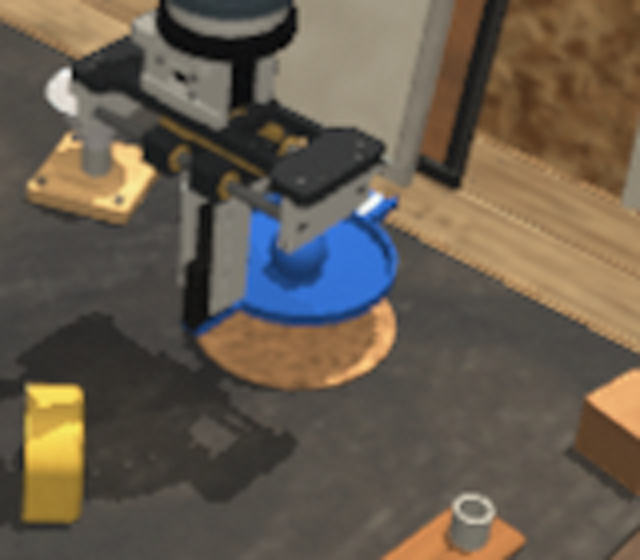

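View pics/w14.png

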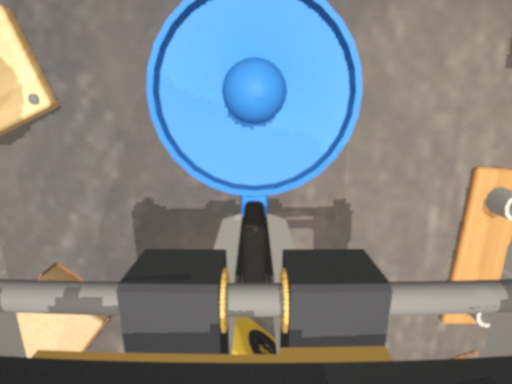

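View pics/d14z.png

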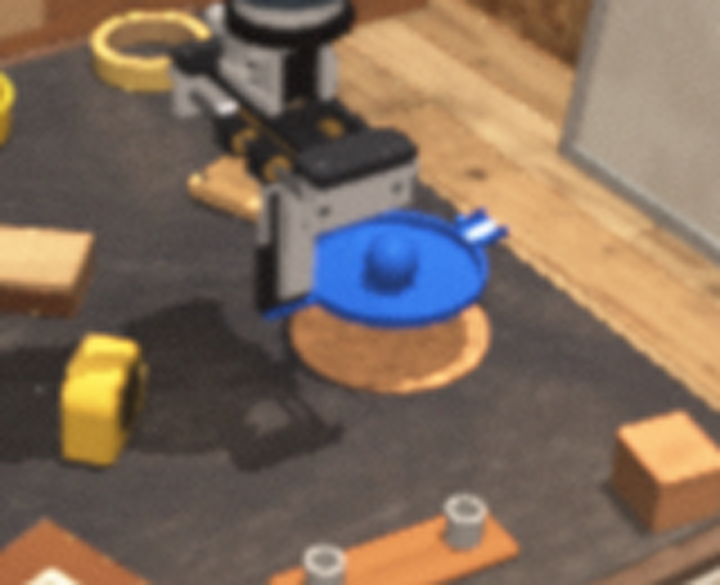

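Request:
{"name": "servo_tool", "arguments": {
  "commands": [
    [0,[0,0,0.06],0],
    [0,[0,0,0.14],0],
    [0,[0,0,0.24],0],
    [0,[0,0,0.34],0],
    [0,[0,0,0.4],0],
    [0,[0,0,0.42],0],
    [0,[0,0,0.4],0],
    [0,[0,0,0.34],0],
    [0,[0,0,0.26],0],
    [0,[0,0,0.16],0],
    [0,[0,0,0.1],0],
    [0,[0,0,0.04],0]
  ]
}}

```text
t: 24.35
position: [495.3, -89.8, 164.6]
tcp_rot: [180.0, -0.0, -1.2]
wrist_force: [-0.5, -0.1, -0.4]
finger_gap: 12.0
```

Run:
```python
from h import *
H['ball_blue']=28+117
r.grab_frame('scene');r.grab_frame('scene')
c=look('wrist',['ball_blue','funnel'],'w15',['ball_blue'])
im=cv2.imread('pics/w15.png'); print(dishfit(c,im,121,np.array([576.,-90])))
# plan
C=np.array([576.2,-90.6]); P=np.array([495.2,-89.7])-C
# profile of turn over rows, 48 rows, total 86.7 deg
n=44; s=np.arange(n+1)/n; th=86.4*(10*s**3-15*s**4+6*s**5)
Q=np.array([C+Ro.from_euler('z',t,degrees=True).as_matrix()[:2,:2]@P for t in th])
d=np.diff(Q,axis=0)/30; dt=np.diff(th)/6
# round cumulatively to 2 decimals
cd=np.round(np.cumsum(d,axis=0),2); cd=np.diff(np.vstack([[0,0],cd]),axis=0); ct=np.diff(np.r_[0,np.round(np.cumsum(dt),2)])
print(Q[-1],cd.sum(0),ct.sum())
for k in range(0,n,11): print([[0,[round(float(a),2),round(float(b),2),0],round(float(t),2)] for (a,b),t in zip(cd[k:k+11],ct[k:k+11])])
```

```text
wrist ball_blue 0.59 253.6 91.9 [575.2 -90.4 145. ]
wrist ball_blue 0.57 251.5 244.3 [484.6 -87.2 145. ]
wrist funnel 0.65 62.7 85.1 [596.5 102.2   0. ]
tr ball_blue 0.67 [222.7  58.4 283.  124. ] 253.7 90.3 33.4 [576.1 -90.5 145. ]
t 24.65 [495.  -89.6 163.6] [-1.7997e+02  7.0000e-02 -1.1700e+00] [ 0.4  0.4 -1. ] 11.8
[575.51239175 -90.49064534  60.03407132]
[ 570.21574386 -171.38365354] [ 2.5  -2.72] 14.400000000000002
[[0, [-0.0, -0.0, 0], 0.0], [0, [0.0, 0.0, 0], 0.01], [0, [0.0, -0.01, 0], 0.03], [0, [0.0, -0.02, 0], 0.05], [0, [0.0, -0.02, 0], 0.09], [0, [0.0, -0.03, 0], 0.11], [0, [0.0, -0.05, 0], 0.16], [0, [0.0, -0.05, 0], 0.2], [0, [0.01, -0.07, 0], 0.24], [0, [0.01, -0.08, 0], 0.28], [0, [0.01, -0.09, 0], 0.32]]
[[0, [0.02, -0.1, 0], 0.37], [0, [0.02, -0.11, 0], 0.4], [0, [0.03, -0.13, 0], 0.45], [0, [0.04, -0.13, 0], 0.48], [0, [0.05, -0.13, 0], 0.51], [0, [0.06, -0.14, 0], 0.54], [0, [0.07, -0.14, 0], 0.56], [0, [0.08, -0.15, 0], 0.58], [0, [0.09, -0.14, 0], 0.6], [0, [0.11, -0.14, 0], 0.61], [0, [0.11, -0.13, 0], 0.61]]
[[0, [0.12, -0.12, 0], 0.61], [0, [0.13, -0.12, 0], 0.61], [0, [0.13, -0.1, 0], 0.6], [0, [0.14, -0.09, 0], 0.58], [0, [0.13, -0.09, 0], 0.56], [0, [0.14, -0.07, 0], 0.54], [0, [0.13, -0.06, 0], 0.51], [0, [0.13, -0.05, 0], 0.48], [0, [0.11, -0.04, 0], 0.45], [0, [0.11, -0.03, 0], 0.4], [0, [0.1, -0.03, 0], 0.37]]
[[0, [0.09, -0.02, 0], 0.32], [0, [0.08, -0.01, 0], 0.28], [0, [0.07, -0.01, 0], 0.24], [0, [0.05, -0.01, 0], 0.2], [0, [0.05, -0.01, 0], 0.16], [0, [0.03, 0.0, 0], 0.11], [0, [0.02, 0.0, 0], 0.09], [0, [0.02, 0.0, 0], 0.05], [0, [0.01, 0.0, 0], 0.03], [0, [0.0, 0.0, 0], 0.01], [0, [0.0, 0.0, 0], 0.0]]
```

View pics/w15.png

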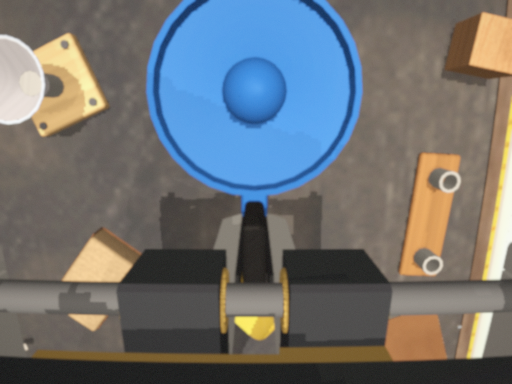

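Request:
{"name": "servo_tool", "arguments": {
  "commands": [
    [0,[0,0,0],0.01],
    [0,[0,-0.01,0],0.03],
    [0,[0,-0.02,0],0.05],
    [0,[0,-0.02,0],0.09],
    [0,[0,-0.03,0],0.11],
    [0,[0,-0.05,0],0.16],
    [0,[0,-0.05,0],0.2],
    [0,[0.01,-0.07,0],0.24],
    [0,[0.01,-0.08,0],0.28],
    [0,[0.01,-0.09,0],0.32],
    [0,[0.02,-0.1,0],0.37],
    [0,[0.02,-0.11,0],0.4]
  ]
}}

```text
t: 25.65
position: [497.5, -108.9, 164.3]
tcp_rot: [180.0, -0.0, 12.6]
wrist_force: [0.4, 0.5, -1.0]
finger_gap: 11.7
```

Request:
{"name": "servo_tool", "arguments": {
  "commands": [
    [0,[0.03,-0.13,0],0.45],
    [0,[0.04,-0.13,0],0.48],
    [0,[0.05,-0.13,0],0.51],
    [0,[0.06,-0.14,0],0.54],
    [0,[0.07,-0.14,0],0.56],
    [0,[0.08,-0.15,0],0.58],
    [0,[0.09,-0.14,0],0.6],
    [0,[0.11,-0.14,0],0.61],
    [0,[0.11,-0.13,0],0.61],
    [0,[0.12,-0.12,0],0.61],
    [0,[0.13,-0.12,0],0.61],
    [0,[0.13,-0.1,0],0.6]
  ]
}}

```text
t: 26.65
position: [528.3, -156.2, 164.3]
tcp_rot: [180.0, 0.0, 53.2]
wrist_force: [-0.1, -0.1, -1.4]
finger_gap: 11.5
```

Request:
{"name": "servo_tool", "arguments": {
  "commands": [
    [0,[0.14,-0.09,0],0.58],
    [0,[0.13,-0.09,0],0.56],
    [0,[0.14,-0.07,0],0.54],
    [0,[0.13,-0.06,0],0.51],
    [0,[0.13,-0.05,0],0.48],
    [0,[0.11,-0.04,0],0.45],
    [0,[0.11,-0.03,0],0.4],
    [0,[0.1,-0.03,0],0.37],
    [0,[0.09,-0.02,0],0.32],
    [0,[0.08,-0.01,0],0.28],
    [0,[0.07,-0.01,0],0.24],
    [0,[0.05,-0.01,0],0.2]
  ]
}}

```text
t: 27.65
position: [566.7, -171.2, 164.2]
tcp_rot: [180.0, 0.0, 82.7]
wrist_force: [-0.3, -0.6, -1.3]
finger_gap: 11.9
```

Request:
{"name": "servo_tool", "arguments": {
  "commands": [
    [0,[0.05,-0.01,0],0.16],
    [0,[0.03,0,0],0.11],
    [0,[0.02,0,0],0.09],
    [0,[0.02,0,0],0.05],
    [0,[0.01,0,0],0.03],
    [0,[0,0,0],0.01],
    [0,[0,0,0],0],
    [0,[0,0,0],0],
    [0,[0,0,0],0],
    [0,[0,0,0],0],
    [0,[0,0,0],0],
    [0,[0,0,0],0]
  ]
}}

```text
t: 28.65
position: [570.3, -171.3, 164.3]
tcp_rot: [180.0, -0.0, 85.2]
wrist_force: [0.2, -0.1, -1.3]
finger_gap: 11.9
```

Run:
```python
from h import *
H['ball_blue']=28+117
c=look('wrist',['ball_blue','funnel'],'w16',['ball_blue'])
im=cv2.imread('pics/w16.png'); print(dishfit(c,im,121,np.array([576.,-90])))
c=look('side',[],'d16'); im=cv2.imread('pics/d16.png'); cv2.imwrite('pics/d16z.png',cv2.resize(im[110:270,200:380],None,fx=4,fy=3.7,interpolation=cv2.INTER_CUBIC))
c=look('scene',['ball_yellow'],'s16')
print(r.state()['joint_vel'].round(2))
```

```text
wrist ball_blue 0.6 252.8 88.9 [577.6 -90.3 145. ]
tr ball_blue 0.56 [221.9  59.3 283.8 122.1] 254.2 90.2 33.5 [578.2 -91.1 145. ]
t 28.85 [ 570.3 -171.3  164.3] [180.     0.    85.24] [-0.6  1.2 -1.3] 11.9
[578.01594312 -91.51010904  60.05470195]
t 28.9 [ 570.3 -171.3  164.3] [180.     0.    85.24] [-0.4  0.3 -1.8] 11.7
scene ball_yellow 0.66 168.1 165.4 [415.1 260.3  46. ]
t 29.0 [ 570.3 -171.4  164.3] [180.     0.    85.23] [ 0.3 -0.2 -1.2] 11.8
[-0.06  0.02 -0.03  0.06 -0.07  0.05]
```

View pics/w16.png

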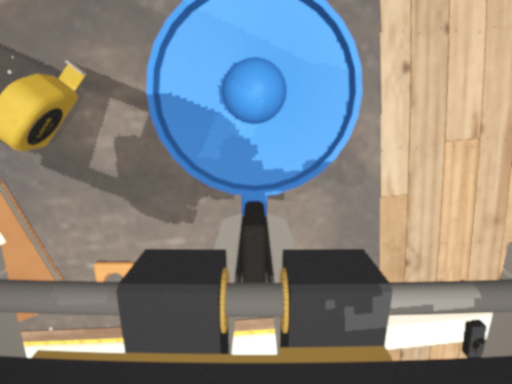

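View pics/s16.png

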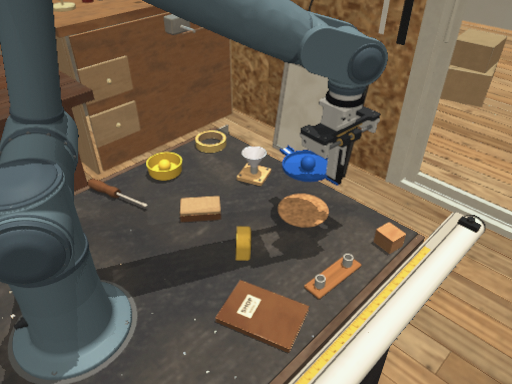

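View pics/d16z.png

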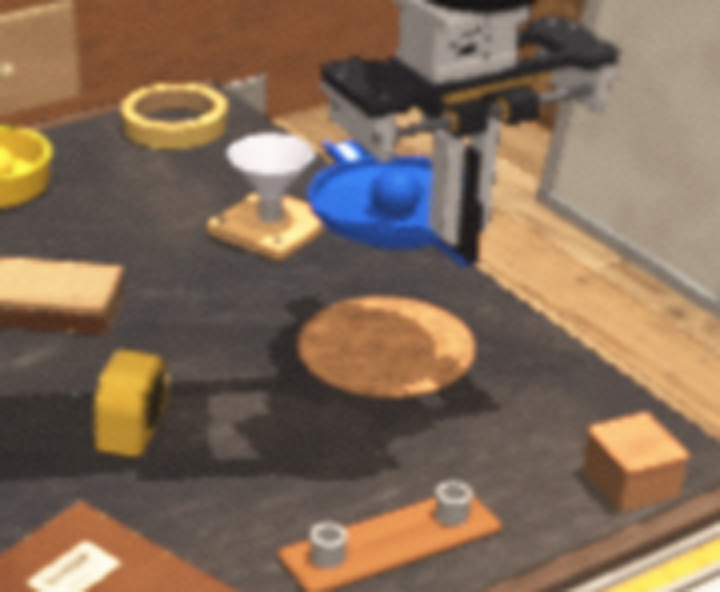

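Run:
```python
from h import *
print(r.hand_in()); s=r.state(); print(s['t'],s['finger_gap'])
```

```text
the job is handed in; nothing more can be done
None
the job is handed in; nothing more can be done
```

The job is done and handed in at about 29 s. The blue ball is in the middle of the blue dish and the yellow ball is in the yellow cup. I lifted the dish straight up by its grip until its underside was about 121 mm above the table, and only then turned it 86.4° anticlockwise above its mat. I stopped short of 90° because the funnel lies about 85° round from the mat's centre, and the lip had to point at it.

The last checks before handing in showed:
- **Pose:** the arm was still and the fingers stayed closed on the grip at about 12 mm.
- **Dish:** its centre was within about 2 mm of the mat's centre. It looked the same in the wrist view as before the lift, so it had not drooped. The lip's bearing was about 85°, within a degree of the funnel's.
- **Ball:** the blue ball was within about 1 mm of the dish's middle.
- **Bystanders:** the offcut, masking tape, sanding block and tape measure looked unmoved in the pictures. I checked them by eye, not by measurement.

Two measurements disagreed:
- **Cup:** an early sighting at the edge of the wrist picture was about 13 mm off the others, so I moved closer and measured again before releasing the yellow ball.
- **Scene camera:** its view was offset by about 1 pixel from the wrist camera's, within the stated calibration.

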